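Seat a burnishing bit in the bench burnisher and hold it home

ROBOT

A 7-joint arm with a two-finger parallel gripper is mounted at the origin on a cart in front of the work surface, level with it; the furniture and walls round the work are solid. World frame = base frame: x ahead of the robot, y to its left, z up, the work surface at z = 0. Lengths are in mm, angles in degrees, forces in N, time in s.
With the tool pointing down it reaches from about 400 to 850 mm from the base axis. Payload 6.9 kg.
Tool frame: the origin (TCP) lies on the centre line of the jaws, within the pads' length; the fingertips stand 11 mm ahead of it and the grasp point (between the pads) lies 8 mm behind it; z points along the fingers, y is the line along which they close (so a half turn about z gives the same grasp; the last joint's range is limited). The gripper opens to 85 mm and grips with 20 to 120 N. Pads are 22 mm wide; open, the fingers measure 114 mm over their backs; the gripper's body (76 mm by 85 mm) begins 54 mm behind the grasp point. The pads swing forward as they close: fully open they stand 13 mm farther back than shut.
Start: joints at [75.315, 29.078, -13.613, 85.955, 7.202, 65.827, -8.869], TCP at [221.194, -584.538, 242.275] pointing down, gripper open.
Joint ranges: [-176.47, 176.47], [-13.61, 117.27], [-81.72, 77.17], [0.22, 143.17], [-87.28, 267.28], [10, 112.55], [-165.47, 165.47]. Speed limits (degrees/s): [136.94, 136.94, 180, 180, 180, 180, 180].

INTERFACE

Orientations are given as [roll, pitch, yaw] about the fixed x, y, z axes, in that order (R = Rz(yaw) Ry(pitch) Rx(roll)).
In Python, from cell import observe, get_image, close_job gives the robot as it stands.
- The arm moves only by the tool pendant, called after "Call:" by a JSON object that holds its "op" and its "data", one argument or row to a line. Schema: {"type":"object","properties":{"ticks":{"type":"object","properties":{"dx":{"type":"array","items":{"type":"number"},"minItems":1,"maxItems":12},"dy":{"type":"array","items":{"type":"number"},"minItems":1,"maxItems":12},"dz":{"type":"array","items":{"type":"number"},"minItems":1,"maxItems":12},"rz":{"type":"array","items":{"type":"number"},"minItems":1,"maxItems":12}},"additionalProperties":false,"required":["dx","dy","dz","rz"]},"finger_gap":{"type":"number"},"grip_n":{"type":"number"},"only":{"type":"string"},"quiet":{"type":"boolean"},"lines":{"type":"string"}},"required":["ticks"],"additionalProperties":false}. ticks is an object with one list for each field, all of the same length, 1 to 12, a row being the entries at one place: dx, dy, dz (the shift in mm), rz (a turn about the tool's z in degrees); each row shifts and turns the commanded pose from where the row before left it, along the tool's axes as they then stand; what a row does not reach is not made up. A row lasts 1/10 s, in which the tool goes at most 50 mm and 8.59 degrees, less where a joint would pass 70% of its speed; a pose out of reach is approached as far as the arm can. finger_gap is the finger opening in mm, set as the call begins (left out keeps the last). The fingers move at their own pace and stop on an object; grip_n is the grip in N (left out, the last holds). Time passes only in rows, so rows that do not move let the fingers close. The tool returns the time, the measured TCP pose, the force, the opening and the grip force at its end. only (a regular expression) keeps the lines of the reply that match it, lines (a string "A,B") keeps lines A to B, and quiet returns only ok. Input that does not fit is refused with a message, and nothing moves.
- observe(): the state, without advancing time (a new reading comes with each control period).
- get_image(name): name is "scene" or "top" or "wrist"; returns a dict with "color" (400x640x3 uint8, red, green, blue), "mtx" (3x3 intrinsics, pixels), "view" (4x4, takes a point from world to camera coordinates); the wrist camera has in their place "tool_from_camera" (4x4, takes a point from camera to tool coordinates, whose origin is the TCP and whose axes are the flange's). Camera axes: x right, y down, z forward; pixel columns grow to the right and rows downward; lengths in mm; the calibration is good to about 2 mm. A picture is of the moment at which its call begins: read the wrist's pose just before it. There is no depth.
- close_job(): hands the job in; it is judged then, once.
The state is a dict: "t": time; "qpos": joint angles; "joint_vel": joint speeds; "effort": joint torques, N m; "tool_pos": TCP position; "ee_rot": TCP orientation; "wrist_force": force on the tool from outside, world axes, zero at the start; "moment": the same for the moment, N m; "gripper_width": finger opening in mm; "gripper_force": force on a finger pad.
Only numpy, scipy, OpenCV 4.12 (cv2) and the standard library are available. Lean on these libraries where they do the work, as an engineer would, in place of code of your own. Each camera call takes 0.05 s, during which the arm holds its last target. There are 200 camera calls.

TASK

Take the tall, slender burnishing bit out of the wooden rack and fit it to the bench burnisher: turn it until its cross-shaped stem meshes with the cross-shaped socket of the chuck and slide it down until its collar sits flush on the chuck. A spring inside pushes the bit back up, so finish while still gripping the bit and pressing it fully home, ready for me to tighten the set screw. Leave the short, wide bit in the rack and the eyelet jar and the green balm tin where they stand.

Things in the scene. Friction and masses are not known exactly. Their poses are not given: they have to be found in the camera images.
- tall_bit: The bit to fit: loose, 0.1 to 0.2 kg, 102 mm tall, upright in either rack hole, collar on the rack top. Origin: lower end of its stem, z up. Steel cross stem z 0-28 mm: two crossed bars along its x and y, 22 mm long, 7 mm thick (lowest 4 mm narrower, 19 x 4.5 mm, as lead-in); collar 36 mm across, z 28-34; dark wooden head 27 mm across, z 34-70. Looks the same every quarter turn.
- tall_grip (a point): Middle of the tall bit's bright square grip: 24 x 24 mm, 32 mm high, on top of the wooden head, 70 to 102 mm above the stem's lower end (this point at 86 mm). Its four flats are square to the bit's x and y, that is to the bars of the cross stem.
- short_bit: The other bit, to be left alone: same stem, collar and square grip, but the wooden head is 40 mm in diameter and only 9 mm high (z 34 to 43 mm); 75 mm tall in all. Origin: centre of the lower end of its stem.
- bit_rack: Fixed pale wooden block 66 x 170 x 34 mm (x, y, z) with two round through holes of 27 mm at y = +50 and -50 mm, in which the bits hang by their collars, free to turn. Origin: centre of the underside. To its left stand a red vice and a tall blue eyelet press (about 0.3 m), fixed; keep the arm clear of them.
- burnisher: Bench burnisher: fixed grey drive head, 110 x 110 mm foot, 64 mm high, with a square steel chuck (40 x 40 x 40 mm) on top, so that the chuck's top is 104 mm above the worktop. Origin: centre of the underside. The chuck turns about the upright axis against stiff friction (0.08 N m) and may stand at any angle.
- socket (a point): Mouth of the chuck's cross-shaped socket: centre of the chuck's top face. z up; x and y lie along the two crossed slots and square to the chuck's sides, and turn with it. Each slot is 25 mm long, 9.5 mm wide, 34 mm deep. Fully home, the bit's collar rests on this face and the stem's lower end is 28 mm below it.
- ejector_pin (a joint): Travel (m, 0 up, grows as it is pushed down) of the brass spring pin in the middle of the socket. At 0 its top is 14 mm below the chuck's top; a fully seated bit pushes it down to 0.014. The spring pushes up with 4 N at 0 and 10 N at 0.014, enough to lift a released bit.
- jar: Eyelet jar with a black lid, 45 mm across, 56 mm tall, standing near the front edge; a bystander. Origin: centre of the underside.
- balm: Green round balm tin, 48 mm across, 28 mm tall, near the front right; a bystander. Origin: centre of the underside.
Mind the look-alikes: they are no part of the job. Leave any pink look-alike of the tall_bit alone.

How it is judged:
By the outcome, as a careful person would: the job done as asked, in the order asked, and still so for the second after the job is handed in, while the arm keeps its last pose, push and grip.
It also fails if it takes over 42 s, if anything falls off the work surface, if the arm or the gripper's body presses on something with over 40 N, if the wrist force passes 120 N, or if a joint passes its speed limit or range.

## Working session

There is one attempt and no reset: what is moved stays moved. The work goes in short steps, Python scripts to look and compute and a tool call to move; the robot and the scene stay as the last step left them, time stands still between calls to the robot, and variables do not carry over. Pictures are saved under pics/ and viewed, at most 10 in all, crops included, and the job is handed in when it is done.

```bash
ls; mkdir -p pics
```

Create h.py:
```python
import numpy as np, cv2, json
from cell import observe, get_image
from scipy.spatial.transform import Rotation as R
def save(im,fn): cv2.imwrite(fn,cv2.cvtColor(im['color'],cv2.COLOR_RGB2BGR))
```

Run:
```python
from h import *
import pickle
o=observe(); print(o)
d={n:get_image(n) for n in("scene","top","wrist")}
pickle.dump((o,d),open('d0.pkl','wb'))
for n in d: save(d[n],f'pics/{n}0.png'); print({k:np.round(v,3).tolist() for k,v in d[n].items() if k!='color'})
```

```text
pics
{'t': 0.0, 'qpos': array([ 75.31630163,  29.12506608, -13.60789281,  86.00946586,
         7.20231863,  65.82826327,  -8.86920808]), 'joint_vel': array([ 0.07699441, -0.03228756,  0.02593156, -0.00317731,  0.00828578,
        0.06952602,  0.06622453]), 'effort': array([ 8.74787911e-04, -6.20594144e+01, -2.18601108e+00, -2.49650788e+01,
        1.27801087e-02,  1.19407789e-02,  5.16630996e-05]), 'tool_pos': array([ 220.94875704, -584.10994134,  241.42946447]), 'ee_rot': array([-1.79896047e+02,  3.08800484e-03,  2.07286618e+01]), 'wrist_force': array([0.72082464, 0.67506528, 0.63640827]), 'moment': array([-0.00191177, -0.01225249,  0.02050676]), 'gripper_force': 0.0, 'gripper_width': 85.8632340975912}
{'mtx': [[394.336, 0.0, 312.628], [0.0, 394.336, 196.747], [0.0, 0.0, 1.0]], 'view': [[-0.834, -0.551, 0.015, 386.407], [-0.342, 0.496, -0.798, 273.577], [0.433, -0.671, -0.602, 633.778], [0.0, 0.0, 0.0, 1.0]]}
{'mtx': [[413.275, 0.0, 320.031], [0.0, 413.275, 199.857], [0.0, 0.0, 1.0]], 'view': [[-0.009, -1.0, 0.022, -97.673], [-0.998, 0.008, -0.064, 483.69], [0.064, -0.023, -0.998, 1059.986], [0.0, 0.0, 0.0, 1.0]]}
{'mtx': [[334.065, 0.0, 313.997], [0.0, 334.065, 199.067], [0.0, 0.0, 1.0]], 'tool_from_camera': [[-0.0, -0.952, -0.305, 78.538], [1.0, -0.0, -0.0, 0.024], [0.0, -0.305, 0.952, -131.554], [0.0, 0.0, 0.0, 1.0]]}
```

View pics/top0.png

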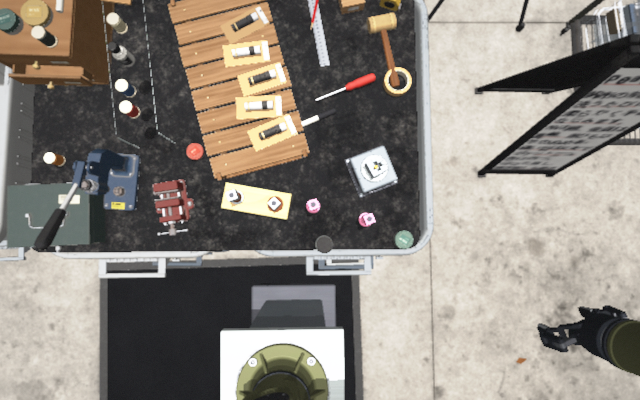

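View pics/scene0.png

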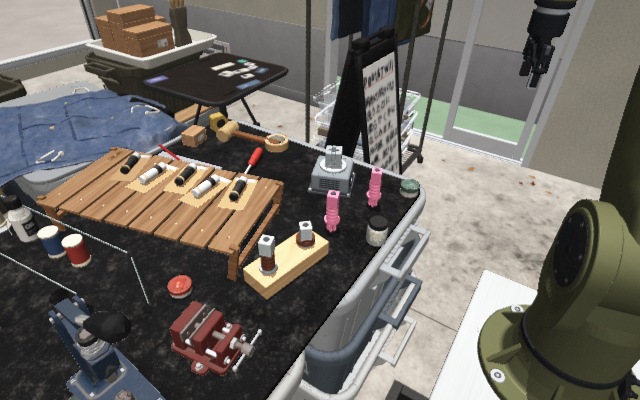

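The rack holds two bits: one at scene (267,255) / top (234,197), the other at scene (306,235) / top (274,204). Two pink look-alikes stand at scene (333,212) and (375,188), and the burnisher is at scene (333,170) / top (372,169). The bit at (267,255) is taller with a narrow head, so it fits the description. I'll check it in a crop.

Run:
```python
from h import *
import pickle
o,d=pickle.load(open('d0.pkl','rb'))
def c(n,x,y,w,h,s): return cv2.resize(d[n]['color'][y:y+h,x:x+w],(w*s,h*s),interpolation=cv2.INTER_CUBIC)
a=np.hstack([c('scene',240,215,80,50,5),c('scene',300,135,80,50,5)])
b=np.hstack([c('top',214,180,80,50,5),c('top',332,144,80,50,5)])
cv2.imwrite('pics/crop0.png',np.vstack([a,b])[:,:,::-1])
```

```text
(no output)
```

View pics/crop0.png

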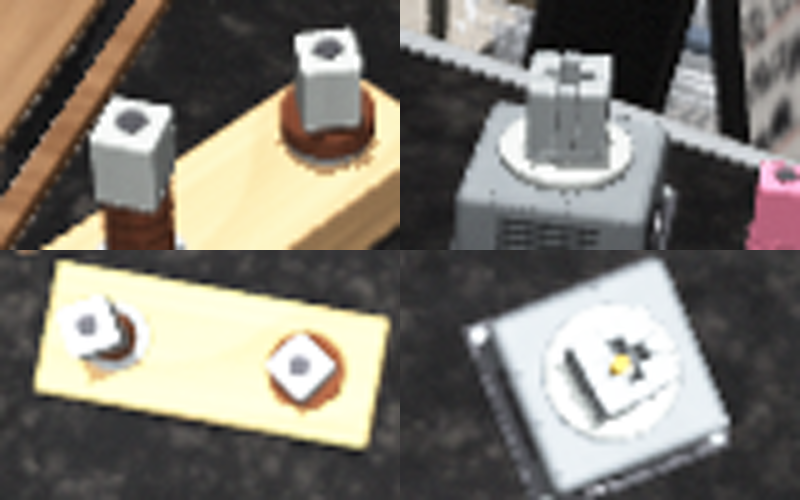

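The crop confirms it. The left bit (scene (266,239), top (231.5,195)) has a narrow dark head under its grip, so it is the tall one. The right bit has the wide, low head. Socket: scene (334,150), top (377.5,165).

Add to h.py:
```python
def ray(uv,K,view):
    Rm,t=view[:3,:3],view[:3,3]; d=Rm.T@np.linalg.inv(K)@np.array([uv[0],uv[1],1.]); return -Rm.T@t,d/np.linalg.norm(d)
def tri(rays):
    A=sum(np.eye(3)-np.outer(d,d) for c,d in rays); b=sum((np.eye(3)-np.outer(d,d))@c for c,d in rays)
    p=np.linalg.solve(A,b); return p,[np.linalg.norm(np.cross(p-c,d)) for c,d in rays]
def onplane(r,z): c,d=r; return c+d*(z-c[2])/d[2]
def wview(o,im):
    T=np.eye(4);T[:3,:3]=R.from_euler('xyz',o['ee_rot'],degrees=True).as_matrix();T[:3,3]=o['tool_pos']
    return np.linalg.inv(T@im['tool_from_camera'])
```

Run:
```python
from h import *
import pickle
o,d=pickle.load(open('d0.pkl','rb'))
S,T=[(d[n]['mtx'],d[n]['view']) for n in('scene','top')]
for n,s,t in[('tall',(265.8,238.8),(231.2,194.8)),('short',(305.2,224.2),(273.2,202.6)),('sock',(334.,149.6),(377.2,164.6))]:
    print(n,tri([ray(s,*S),ray(t,*T)]))
def tp(p,z): return onplane(ray(p,*T),z)
# chuck sides, top crop px -> chuck top corners
def cr(x,y): return (x+.5)/5-.5
ch=[tp((332+cr(x-400,0),144+cr(y-250,0)),104) for x,y in[(566,348),(606,418),(682,373),(640,303)]]
print(np.round(ch,1))
tg=[tp((214+cr(x,0),180+cr(y-250,0)),108) for x,y in[(58,313),(108,296),(120,334),(72,355)]]
print(np.round(tg,1))
for c in(ch,tg):
  e=np.diff(np.array(c+[c[0]])[:,:2],axis=0); print(np.degrees(np.arctan2(e[:,1],e[:,0]))%90,np.linalg.norm(e,axis=1))
```

```text
tall (array([491.24577032, 111.69651113, 107.01022775]), [np.float64(0.6057830996157171), np.float64(0.6057830996157664)])
short (array([472.92211497,  14.19998307,  80.76905874]), [np.float64(0.003404615692560859), np.float64(0.0034046156924917616)])
sock (array([ 561.19564367, -239.67253893,   99.71068268]), [np.float64(1.0332922813422514), np.float64(1.0332922813422165)])
[[ 565.1 -208.5  104. ]
 [ 531.  -227.3  104. ]
 [ 552.6 -264.5  104. ]
 [ 586.8 -244.8  104. ]]
[[497.  125.4 108. ]
 [504.9 101.8 108. ]
 [486.7  96.  108. ]
 [476.9 118.7 108. ]]
[28.84496629 30.161314   29.96588918 30.94698996] [38.91226487 43.00160434 39.48151556 42.24632461]
[18.58223261 17.56127747 23.44795993 18.53606494] [24.89997484 19.03732043 24.66668304 21.12655585]
```

Call:
{"op": "pendant", "data": {
  "ticks": {"dx":[20, 38, 40, 40, 40, 40, 40, 40, 40, 40, 35, 20], "dy":[-9, -17, -18, -18, -18, -18, -19, -19, -18, -18, -16, -10], "dz":[0, 0, 0, 0, 0, 0, 0, 0, 0, 0, 0, 0], "rz":[0, 0, 0, 0, 0, 0, 0, 0, 0, 0, 0, 0]}
}}

```text
t: 1.35
tool_pos: [558.3, -242.3, 242.0]
ee_rot: [-179.9, -0.1, 21.0]
wrist_force: [0.6, -0.4, 0.2]
gripper_width: 85.1
gripper_force: 0.0
```

Call:
{"op": "pendant", "data": {
  "ticks": {"dx":[7, 0, 0, 0], "dy":[-4, 0, 0, 0], "dz":[0, 0, 0, 0], "rz":[0, 0, 0, 0]}
}}

```text
t: 1.75
tool_pos: [560.0, -241.8, 242.3]
ee_rot: [180.0, 0.1, 20.6]
wrist_force: [-0.8, -0.5, -0.8]
gripper_width: 85.1
gripper_force: 0.0
```

Add to h.py:
```python
import pickle
def shot(n):
    o=observe();im=get_image('wrist');pickle.dump((o,im),open(n+'.pkl','wb'));save(im,f'pics/{n}.png');return o,im
```

```bash
python3 -c "
from h import *
o,im=shot('w1');print(o['tool_pos'],o['ee_rot'],o['t'])"
```

```text
[ 559.99354005 -241.84758912  242.25853532] [1.79967509e+02 5.80806223e-02 2.05656470e+01] 1.75
```

View pics/w1.png

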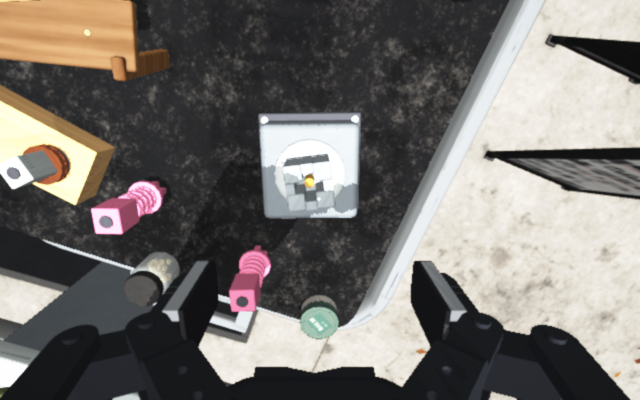

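The wrist picture shows the burnisher with the chuck top centred near (310,185); the shading needs an enlarged crop. Next I'll move above the tall bit and crop both together.

Call:
{"op": "pendant", "data": {
  "ticks": {"dx":[2, 5, 6, 6, 6, 6, 6, 6, 6, 6, 4, 1], "dy":[-15, -30, -34, -34, -34, -34, -34, -34, -34, -34, -25, -14], "dz":[0, 0, 0, 0, 0, 0, 0, 0, 0, 0, 0, 0], "rz":[0, 0, 0, 0, 0, 0, 0, 0, 0, 0, 0, 0]}
}}

```text
t: 3.0
tool_pos: [490.0, 117.1, 242.6]
ee_rot: [-180.0, -0.0, 20.9]
wrist_force: [0.3, -0.3, 0.2]
gripper_width: 85.3
gripper_force: 0.0
```

Call:
{"op": "pendant", "data": {
  "ticks": {"dx":[0, 0, 0, 0], "dy":[0, 0, 0, 0], "dz":[0, 0, 0, 0], "rz":[0, 0, 0, 0]}
}}

```text
t: 3.4
tool_pos: [491.7, 112.8, 242.2]
ee_rot: [180.0, 0.0, 20.6]
wrist_force: [-0.7, -0.7, 0.1]
gripper_width: 85.0
gripper_force: 0.0
```

```bash
python3 -c "
from h import *
o,im=shot('w2');print(o['tool_pos'],o['ee_rot'],o['t'])
w1=pickle.load(open('w1.pkl','rb'))[1]
V=wview(o,im);p=V@[491.2,111.7,107,1];print(im['mtx']@p[:3]/p[2])
a=[cv2.resize(i['color'][140:220,y:y+80],(400,400),interpolation=cv2.INTER_CUBIC) for i,y in((w1,270),(im,280))]
cv2.imwrite('pics/crop1.png',np.hstack(a)[:,:,::-1])
"
```

```text
[491.66221726 112.82068053 242.1816376 ] [1.79977604e+02 1.50343988e-02 2.05873388e+01] 3.4
[314.98297283 192.18385689   1.        ]
```

View pics/crop1.png

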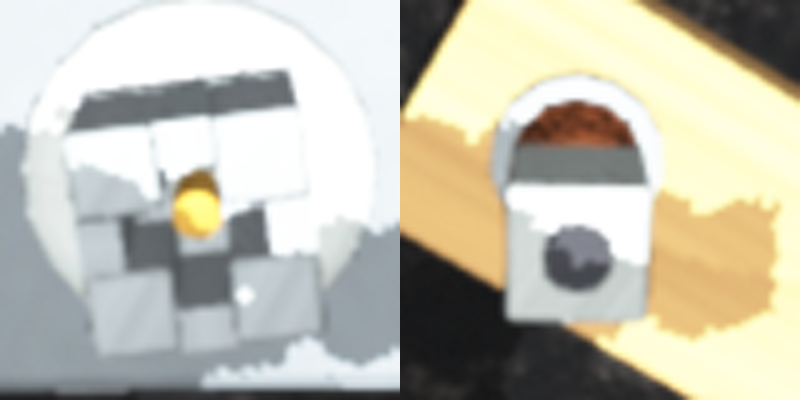

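Left crop: chuck top corners near (65,133), (300,107), (322,330), (98,353), about 7° off the image axes. Right crop: the tall grip top is square to the image, with its hole at crop (578,258), which agrees with the prediction within 1 px.

```bash
python3 -c "
from h import *
for n,x0,pts,z in(('w1',270,[(65,133),(300,107),(322,330),(98,353)],104),('w2',280,[(105,185),(255,185),(247,320),(107,320)],108)):
  o,im=pickle.load(open(n+'.pkl','rb'));V=wview(o,im)
  c=np.array([onplane(ray((x0+(x+.5)/5-.5,140+(y+.5)/5-.5),im['mtx'],V),z)[:2] for x,y in pts])
  e=np.roll(c,-1,0)-c; print(c.mean(0),np.degrees(np.arctan2(e[:,1],e[:,0]))%90,np.linalg.norm(e,axis=1))
  if n=='w2': r=ray((315.1,191.2),im['mtx'],V);print(onplane(r,108))
d=pickle.load(open('d0.pkl','rb'))[1]
print(tri([r,ray((265.8,238.8),d['scene']['mtx'],d['scene']['view']),ray((231.2,194.8),d['top']['mtx'],d['top']['view'])]))
"
```

```text
[ 561.66394757 -236.71863054] [26.95952055 26.93031736 26.75450724 27.32276953] [38.81583424 38.80552296 38.55115068 38.66835325]
[493.11351739 112.14653603] [20.57590607 18.14813932 20.57397154 20.70635431] [24.52768289 23.30180523 23.48761897 23.28015728]
[492.3077539  112.01686199 108.        ]
(array([491.54053396, 111.69978776, 106.60648209]), [np.float64(0.4028187491996491), np.float64(0.47581889746373635), np.float64(0.8113095952087396)])
```

Call:
{"op": "pendant", "data": {
  "ticks": {"dx":[0, 0, 0, 0, 0, 0, 0, 0, 0, 0], "dy":[1, 0, 0, 0, 0, 0, 0, 0, 0, 0], "dz":[15, 25, 25, 25, 25, 20, 12, 6, 0, 0], "rz":[0, 0, 0, 0, 0, 0, 0, 0, 0, 0]}
}}

```text
t: 4.45
tool_pos: [492.2, 113.4, 89.9]
ee_rot: [180.0, -0.1, 20.7]
wrist_force: [-0.5, -0.1, 0.8]
gripper_width: 85.3
gripper_force: 0.0
```

Call:
{"op": "pendant", "data": {
  "ticks": {"dx":[0, 0, 0, 0, 0, 0, 0, 0], "dy":[0, 0, 0, 0, 0, 0, 0, 0], "dz":[0, 0, 0, 0, 0, 0, 0, 0], "rz":[0, 0, 0, 0, 0, 0, 0, 0]},
  "finger_gap": 0,
  "grip_n": 80
}}

```text
t: 5.25
tool_pos: [491.8, 113.4, 89.6]
ee_rot: [180.0, -0.0, 20.7]
wrist_force: [-1.0, -0.7, 5.5]
gripper_width: 23.0
gripper_force: 78.0
```

Call:
{"op": "pendant", "data": {
  "ticks": {"dx":[0, 0, 0, 0, 0, 0, 0, 0, 0, 0, 0], "dy":[0, 0, 0, 0, 0, 0, 0, 0, 0, 0, 0], "dz":[-6, -15, -25, -25, -25, -25, -20, -9, 0, 0, 0], "rz":[0, 0, 0, 0, 0, 0, 0, 0, 0, 0, 0]}
}}

```text
t: 6.35
tool_pos: [491.1, 113.1, 238.1]
ee_rot: [-180.0, 0.1, 20.7]
wrist_force: [0.3, -0.1, -1.1]
gripper_width: 23.0
gripper_force: 78.4
```

```bash
python3 -c "
from h import *
o,im=shot('w3')
print(o['tool_pos'],o['wrist_force'])"
```

```text
[491.07529186 113.13337978 238.09415923] [ 0.32318079 -0.14068513 -1.08964515]
```

View pics/w3.png

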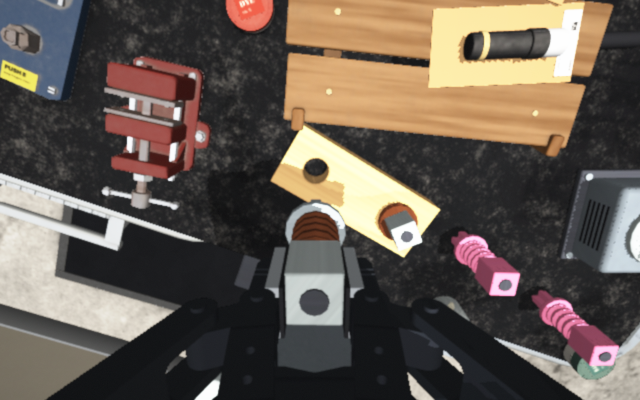

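The bit is gripped and upright at (315,302), and the left rack hole is empty. The short bit is untouched. Now carrying it toward the burnisher.

Call:
{"op": "pendant", "data": {
  "ticks": {"dx":[-2, -4, -6, -6, -6, -6, -6, -6, -6, -5, -3, -2], "dy":[12, 26, 34, 35, 35, 35, 35, 35, 35, 34, 24, 14], "dz":[0, 0, 0, 0, 0, 0, 0, 0, 0, 0, 0, 0], "rz":[0, 0, 0, 0, 0, 0, 0, 0, 0, 0, 0, 0]}
}}

```text
t: 7.6
tool_pos: [562.0, -242.0, 238.3]
ee_rot: [180.0, 0.1, 20.5]
wrist_force: [-0.5, 0.0, -2.1]
gripper_width: 22.8
gripper_force: 78.4
```

Call:
{"op": "pendant", "data": {
  "ticks": {"dx":[0, 0, 0, 0, 0, 0], "dy":[0, 0, 0, 0, 0, 0], "dz":[0, 0, 0, 0, 0, 0], "rz":[-2, -2.4, -2, 0, 0, 0]}
}}

```text
t: 8.2
tool_pos: [562.6, -238.1, 239.2]
ee_rot: [-180.0, 0.0, 27.1]
wrist_force: [-0.3, 0.6, -0.9]
gripper_width: 22.7
gripper_force: 78.5
```

```bash
python3 -c "
from h import *
o,im=shot('w4')
print(o['tool_pos'],o['ee_rot'],o['wrist_force'])
c=im['color'][100:300,210:420]
cv2.imwrite('pics/crop4.png',cv2.resize(c,None,fx=3,fy=3,interpolation=cv2.INTER_CUBIC)[:,:,::-1])
o3,i3=pickle.load(open('w3.pkl','rb'));V=np.linalg.inv(i3['tool_from_camera'])
print('grip top tool',onplane(ray((315,302),i3['mtx'],V),-18.4),'collar far edge',onplane(ray((315,203),i3['mtx'],V),49.6))"
```

```text
[ 562.64082812 -238.0835674   239.21799163] [-1.79986694e+02  6.52739380e-03  2.70982815e+01] [-0.32339295  0.60345539 -0.87289747]
grip top tool [ -0.30672223   0.40998501 -18.4       ] collar far edge [18.21390173  0.58925049 49.6       ]
```

View pics/crop4.png

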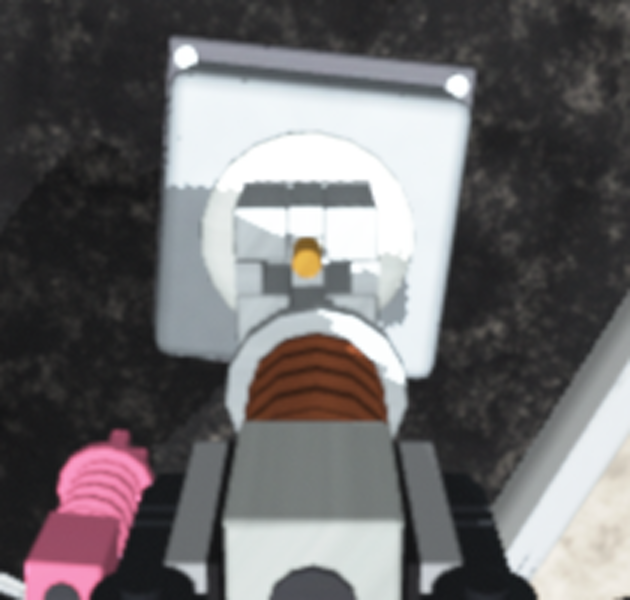

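The bit is square to the jaws. The chuck top appears square to the image, with edges at crop x≈236 and 377 and back edge at y≈206. The socket centre is at crop (306,278), full picture (312,192).

```bash
python3 -c "
from h import *
o,im=pickle.load(open('w4.pkl','rb'));V=np.linalg.inv(im['tool_from_camera'])
zt=o['tool_pos'][2]-104
f=lambda u,v,z=zt:onplane(ray((210+(u+.5)/3-.5,100+(v+.5)/3-.5),im['mtx'],V),z)
print('socket in tool',f(306.5,277.5),'back edge',f(306.5,206),'L/R',f(236,250),f(377,250))
print(wview(o,im)[:0])
S=onplane(ray((311.7,191.9),im['mtx'],wview(o,im)),104);print('world',S)
r=[ray((311.7,191.9),im['mtx'],wview(o,im))]
o1,i1=pickle.load(open('w1.pkl','rb'))
cx=np.mean([(65,133),(300,107),(322,330),(98,353)],0); r.append(ray((270+cx[0]/5-.4,140+cx[1]/5-.4),i1['mtx'],wview(o1,i1)))
d=pickle.load(open('d0.pkl','rb'))[1]
print(tri(r+[ray((334.,149.6),d['scene']['mtx'],d['scene']['view'])]))
print('grip top/collar/',f(315,595,-18.4),f(316,308,49.6),f(227,395,49.6),f(408,395,49.6))
"
```

```text
socket in tool [ -0.79251403  -1.73312475 135.21799163] back edge [ 19.45481162  -1.69106604 135.21799163] L/R [  7.10542461 -21.12142005 135.21799163] [  7.09989843  17.6883816  135.21799163]
[]
world [ 561.27354374 -236.67689356  104.        ]
(array([ 560.20013659, -237.40293127,  100.59728943]), [np.float64(0.32235143537004096), np.float64(1.052813196778025), np.float64(1.3401739263601467)])
grip top/collar/ [  1.51894827   0.31004294 -18.4       ] [18.61006342  0.63148223 49.6       ] [  0.66786231 -16.78334262  49.6       ] [ 0.66197934 18.66345703 49.6       ]
```

Call:
{"op": "pendant", "data": {
  "ticks": {"dx":[-1, 0, 0, 0, 0, 0, 0], "dy":[-2.3, 0, 0, 0, 0, 0, 0], "dz":[10, 15, 10, 5, 0, 0, 0], "rz":[0, 0, 0, 0, 0, 0, 0]}
}}

```text
t: 8.95
tool_pos: [561.2, -236.7, 199.9]
ee_rot: [180.0, -0.0, 27.1]
wrist_force: [-0.1, -0.6, -1.6]
gripper_width: 23.2
gripper_force: 78.5
```

```bash
python3 -c "
from h import *
o,im=shot('w5')
print(o['tool_pos'],o['ee_rot'],o['wrist_force'])
c=im['color'][130:310,230:400]
a=cv2.resize(c,None,fx=3,fy=3,interpolation=cv2.INTER_CUBIC)
s=get_image('scene')['color'][90:180,310:355]
b=cv2.resize(s,(270,540),interpolation=cv2.INTER_CUBIC)
cv2.imwrite('pics/crop5.png',np.hstack([a,b])[:,:,::-1])"
```

```text
[ 561.18356909 -236.72445597  199.86301587] [ 1.79958636e+02 -4.49935086e-02  2.71264822e+01] [-0.07061913 -0.57191919 -1.58810762]
```

View pics/crop5.png

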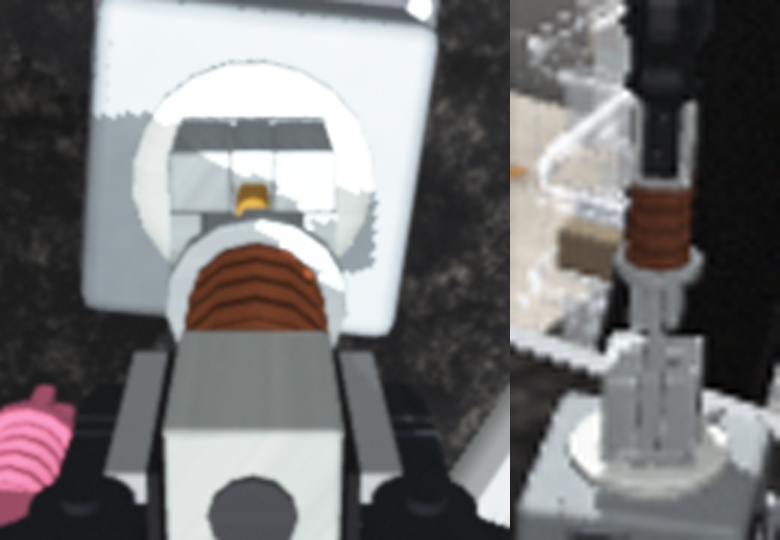

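The chuck edges (crop x 171 and 336, centre 253.5) line up with the grip (253) and the collar (256), and the scene view shows the stem right over the chuck. I'll nudge y by −0.5 and begin inserting.

Call:
{"op": "pendant", "data": {
  "ticks": {"dx":[0, 0, 0, 0, 0, 0, 0, 0], "dy":[-0.5, 0, 0, 0, 0, 0, 0, 0], "dz":[4, 4, 4, 3, 3, 2, 0, 0], "rz":[0, 0, 0, 0, 0, 0, 0, 0]},
  "grip_n": 120
}}

```text
t: 9.85
tool_pos: [560.6, -236.2, 179.3]
ee_rot: [180.0, -0.0, 27.1]
wrist_force: [0.9, -0.1, -2.0]
gripper_width: 21.9
gripper_force: 118.1
```

Call:
{"op": "pendant", "data": {
  "ticks": {"dx":[0, 0, 0, 0, 0, 0, 0, 0], "dy":[0, 0, 0, 0, 0, 0, 0, 0], "dz":[3, 3, 3, 3, 2, 2, 0, 0], "rz":[0, 0, 0, 0, 0, 0, 0, 0]}
}}

```text
t: 10.65
tool_pos: [560.8, -236.2, 163.8]
ee_rot: [180.0, -0.0, 27.1]
wrist_force: [-0.5, 1.8, 6.0]
gripper_width: 22.0
gripper_force: 119.6
```

Call:
{"op": "pendant", "data": {
  "ticks": {"dx":[0, 0, 0, 0, 0], "dy":[0, 0, 0, 0, 0], "dz":[1.5, 1.5, 1, 0, 0], "rz":[0, 0, 0, 0, 0]}
}}

```text
t: 11.15
tool_pos: [560.9, -236.2, 160.1]
ee_rot: [179.9, -0.0, 27.1]
wrist_force: [-1.5, 0.8, 8.3]
gripper_width: 22.5
gripper_force: 119.7
```

Call:
{"op": "pendant", "data": {
  "ticks": {"dx":[0, 0, 0], "dy":[0, 0, 0], "dz":[0.7, 0, 0], "rz":[0, 0, 0]}
}}

```text
t: 11.45
tool_pos: [560.9, -236.2, 159.8]
ee_rot: [179.9, -0.0, 27.1]
wrist_force: [-2.5, 1.4, 11.5]
gripper_width: 22.0
gripper_force: 120.3
```

Call:
{"op": "pendant", "data": {
  "ticks": {"dx":[0, 0, 0], "dy":[0, 0, 0], "dz":[0.7, 0, 0], "rz":[0, 0, 0]}
}}

```text
t: 11.75
tool_pos: [560.9, -236.2, 159.7]
ee_rot: [179.9, -0.1, 27.1]
wrist_force: [-3.7, 1.4, 16.5]
gripper_width: 22.1
gripper_force: 121.1
```

Call:
{"op": "pendant", "data": {
  "ticks": {"dx":[0, 0, 0], "dy":[0, 0, 0], "dz":[0.7, 0, 0], "rz":[0, 0, 0]}
}}

```text
t: 12.05
tool_pos: [561.0, -236.3, 159.7]
ee_rot: [179.9, -0.1, 27.1]
wrist_force: [-5.1, 1.3, 20.5]
gripper_width: 22.1
gripper_force: 121.9
```

The hard stop is at 159.7 mm against 159.6 predicted, so the collar is down. I'll press a little more and check by eye.

Call:
{"op": "pendant", "data": {
  "ticks": {"dx":[0, 0, 0, 0], "dy":[0, 0, 0, 0], "dz":[0.8, 0, 0, 0], "rz":[0, 0, 0, 0]}
}}

```text
t: 12.45
tool_pos: [561.0, -236.3, 159.6]
ee_rot: [179.9, -0.1, 27.1]
wrist_force: [-6.3, 1.8, 25.8]
gripper_width: 22.3
gripper_force: 122.6
```

```bash
python3 -c "
from h import *
o,im=shot('w6')
a=cv2.resize(im['color'][100:300,220:400],(486,540),interpolation=cv2.INTER_CUBIC)
s=get_image('scene')['color'][90:180,310:355]
cv2.imwrite('pics/crop6.png',np.hstack([a,cv2.resize(s,(270,540),interpolation=cv2.INTER_CUBIC)])[:,:,::-1])"
```

```text
(no output)
```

View pics/crop6.png

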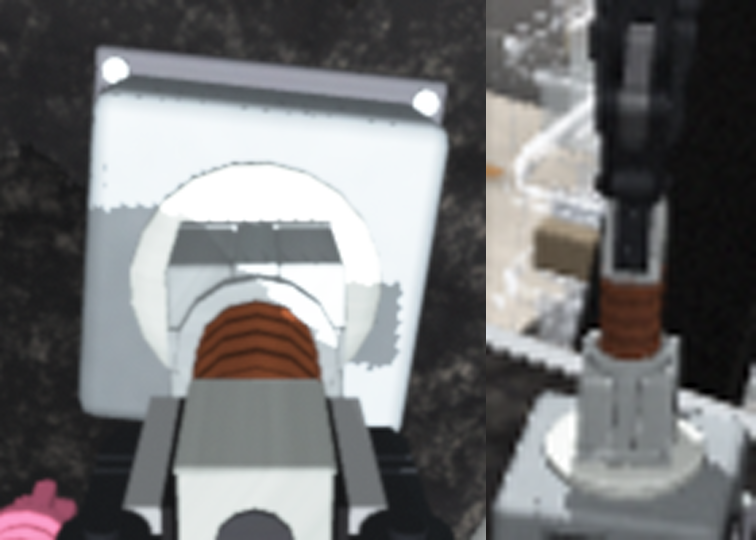

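Both views show the collar lying on the chuck's top face: wrist crop around (258,330), scene crop around (630,350). No stem is visible and the arm is still pressing with 26 N. Handing in.

```bash
python3 -c "
from cell import close_job
print(close_job())"
```

```text
the job is handed in; nothing more can be done
None
```

The tall bit is in the chuck with its collar flush on the chuck's top, still gripped and pressed home with about 26 N, ready for the set screw; I did not touch the short bit, jar, balm tin or pink look-alikes, and the job is handed in at about 12.5 s.

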